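Balance-check a flange on the domed slide

ROBOT

A 6-joint arm with a two-finger parallel gripper is mounted at the origin on the work surface. World frame = base frame: x ahead of the robot, y to its left, z up, the work surface at z = 0. Lengths are in m, angles in rad, forces in N, time in s.
With the tool pointing down it reaches from about 0.325 to 0.75 m from the base axis. Payload 7.6 kg.
Tool frame: the origin (TCP) lies midway between the tips of the shut fingers; the grasp point (between the pads) lies 19 mm behind it; z points along the fingers, y is the direction in which the jaws open and shut (so a half turn about z gives the same grasp; the last joint's range is limited). The gripper opens to 85 mm and grips with 20 to 120 N. Pads are 22 mm wide; open, the fingers measure 114 mm over their backs; the gripper's body (76 mm by 85 mm) begins 54 mm behind the grasp point. The pads swing forward as they close: fully open they stand 13 mm farther back than shut.
Start: joints at [1.155, 0.052, 1.401, -0, 1.689, -0.07], TCP at [0.178, 0.494, 0.231] pointing down, gripper open.
Joint ranges: [-2.9, 2.9], [-0.91, 2.17], [0.12, 2.37], [-1.06, 4.2], [0.26, 2.73], [-2.93, 2.93]. Speed limits (rad/s): [2.57, 2.57, 3.01, 3.14, 3.14, 3.14].

INTERFACE

Orientations are given as a unit quaternion [x, y, z, w].
In Python, from bench import get_state, snapshot, camera_info, job_done, cut_out gives the robot as it stands.
- The arm moves only by the tool servo_tool, never from a script. Its argument "plan" is a list that holds one entry, the list of rows, each a list of 5 numbers: the finger opening in m, from 0 to 0.0854, then the shift along the tool's x, y, z in m, then the turn about the tool's z in rad. In form: [[[claw, x, y, z, roll], ...]]. A call has 1 to 5 rows; each row shifts and turns the commanded pose from where the row before left it, along the tool's axes as they then stand; what a row does not reach is not made up. A row lasts 1/10 s, in which the tool goes at most 50 mm and 8.59 degrees, less where a joint would pass 70% of its speed; a pose out of reach is approached as far as the arm can. A call with a gripper value outside its range is refused whole. The fingers move at their own pace and stop on an object; "force" is the grip in N (left out, the last holds). Time passes only in rows, so rows that do not move let the fingers close. It gives the time, the measured TCP pose, the force and the opening at its end, in the units of the state.
- get_state(): the state, without advancing time (a new reading comes with each control period).
- snapshot(name): name is "side" or "top" or "wrist"; returns (picture, depth): 384x512x3 uint8, red, green, blue; 384x512 float32, m along the optical axis (not along the pixel's ray), 0 where there is no reading.
- camera_info(name): a dict with "intrinsics" (3x3 intrinsics, pixels), "rvec" (rotation vector, rad) and "tvec" (3), from world to camera coordinates, as OpenCV has them. Camera axes: x right, y down, z forward; pixel columns grow to the right and rows downward; lengths in m; the calibration is good to about 2 mm. The wrist camera is an equidistant fisheye: a pixel r from the principal point sees the ray r / f radians off the axis. A picture is of the moment at which its call begins: read the wrist's pose just before it. camera_info takes no time and is no camera call; for the wrist camera it gives the pose at the moment of the call.
- job_done(): hands the job in, once; it reports no verdict.
Trained networks look in the newest picture that a camera, given by its name, has taken for a name from the list of things; names that differ only in an ending like _2 or _b are one class to them, and where a whole thing is asked for, a point or a joint stands for the part that bears it (a point fixed in the world has none). Each returns a list of dicts, best first, with "p" (0 to 1); they miss things now and then, are a little off and sometimes report something else, mostly with a low value. They report only what shows in the picture. A call takes as long as a camera call. They do not tell look-alikes from the thing itself.
- cut_out(camera, label): "pixels" (384x512 bool, what is visible of it) and "rect" ([left, top, right, bottom] in pixels, round what is visible of it).
The state is a dict: "time": time; "joint_positions": joint angles; "qd": joint speeds; "effort": joint torques, N m; "eef_pos": TCP position; "tcp_rot": TCP orientation; "contact_force": force on the tool from outside, world axes, zero at the start; "wrist_torque": the same for the moment, N m; "width": finger opening in m.
Only numpy, scipy, OpenCV 4.12 (cv2) and the standard library are available. Lean on these libraries where they do the work, as an engineer would, in place of code of your own. Each camera call takes 0.05 s, during which the arm holds its last target.

TASK

Set up the balance stand and put the flange on it: pull up the black index plunger knob, slide the blue carriage over from the red-marked hole to the green-marked one and let the plunger drop fully into that hole. Then take the aluminium flange with the brass hub off the plywood board and lower it gently, hub up, onto the middle of the steel dome, so that it stays balanced there, level to within about ten degrees, when you let go. Do not disturb the coils, the spare flange, the bottle, the mug or the wrench.

Things in the scene. Friction and masses are not known exactly. Their poses are not given: they have to be found in the camera images.
- carriage (a joint): Travel of the blue carriage (96 mm square, with a bracket carrying the plunger) along the stand's +y, in m: 0 = plunger over the red-marked park hole (the start), 0.080 = over the green-marked check hole; range -0.015 to 0.095. About 2 N of friction; it stays where it is left, and cannot lift or turn.
- plunger (a joint): Lift of the index plunger in m: 0 = pin fully down in a hole (10 mm deep), 0.010 = pin tip riding on the index strip between holes, 0.018 = fully pulled. A spring pushes it down with 4 N at 0 and 9 N at 0.018. The 8 mm pin has a round tip and the holes are 11 mm wide: it drops in by itself within about 3 mm of a hole's centre.
- knob (a point): Centre of the upright black plunger knob, 24 mm in diameter, 26 mm tall; 69 mm above the table when down. Under it: an 18 mm steel neck 13 mm tall on the blue bracket (top 41 mm above the table). It moves with the carriage, 95 mm from the dome's axis on the stand's -x side. Best gripped with the fingers on its two sides along the stand's y, where it is free; the carriage is 35 mm away on its +x side.
- check_hole (a point): Mouth of the green-marked hole in the steel index strip, 26 mm above the table: the knob's axis stands over this point when the carriage is in the check place.
- park_hole (a point): Mouth of the red-marked hole in the index strip, 26 mm above the table; 80 mm from the check hole. The plunger starts in it, under the bracket.
- stand: Fixed grey base plate of the balance stand, 226 x 290 x 14 mm. Its y axis is the sliding direction, from the red-marked to the green-marked hole. Two thin sighting posts, 76 mm tall, stand at its +x edge beside the check place, 82 mm from the line along which the dome's axis moves, clear of a flange on the dome.
- dome_top (a point): Top point of the polished steel dome on the carriage, 78 mm above the table; the dome is part of a ball of 45 mm radius whose centre is 45 mm below this point. It moves with the carriage, in x and y of the stand together with the knob.
- flange_center (a point): Centre (half-way up, 20 mm above the flat underside) of the flange: aluminium disc 110 mm wide, 8 mm thick, with a brass hub 30 mm wide standing 32 mm above it on the axis; about 0.3 kg, centre of mass on the axis 9 mm above the underside. z points up along the hub. It lies hub up on the board; grip the hub. On the dome it tilts 1.6 degrees for each mm off centre.
- board: Fixed plywood board 280 x 180 x 12 mm lying on the table, on which the flange and one coil lie; origin at the middle of its underside.
- coil_a_center (a point): Bystander: dark steel heating coil, 45 mm wide, 43 mm tall, standing on the board; centre.
- coil_b_center (a point): Bystander: the same kind of coil, on the table near the robot; centre.
- coil_c_center (a point): Bystander: the same kind of coil, at the back of the table; centre.
- spare_center (a point): Bystander: spare flange all in dark steel, 90 mm disc, 40 mm tall, at the back of the table; centre.
- bottle: Bystander: clear drinking bottle, 72 mm in diameter, 190 mm tall; origin under its centre.
- mug: Bystander: steel mug, 80 mm in diameter, 95 mm tall; origin under its centre.
- wrench: Bystander: wrench lying on the table; origin under it.
There are look-alikes about, which are no part of the job. What is shaped like the part that bears flange_center but orange is not meant.

How it is judged:
On the way, in this order (a step that is already met when the one before it is completed fails the run):
1. the index plunger is pulled up out of the park hole (value of joint plunger above 0.009 m), for 0.05 s.
2. the carriage is at the green-marked place with the plunger down in its hole (value of joint carriage between 0.0765 and 0.0835 m and value of joint plunger below 0.004 m), for 0.3 s.
3. the flange is balanced on the dome, let go (all of step 2 and angle between flange_center's own z axis and vertical below 0.18 rad and z of flange_center in the frame of dome_top between 0.014 and 0.026 m and horizontal distance between flange_center and dome_top below 0.015 m and contact force between flange and the fingers below 0.05 N and linear speed of flange below 0.03 m/s and angular speed of flange below 0.3 rad/s), for 0.3 s.
At the end, for the whole second after the job is handed in: The carriage is at the check place (0.080 m within 3.5 mm) with the plunger down in the hole (within 4 mm of fully down), and the flange rests hub up on the dome alone, let go and at rest, its axis within 15 mm of the dome's top and tilted less than 0.18 rad (10 degrees) (all of step 3); the robot touches nothing.
It fails at once if a bystander (coil, spare flange, bottle, mug or wrench) is moved more than 25 mm (distance of any of coil_a_center, coil_b_center, coil_c_center, spare_center, bottle, mug, wrench from where it was at the start of the episode above 0.025 m).
It fails at once if the flange is slammed or dropped onto the dome (more than 40 N) (contact force between flange and carriage above 40 N).
It fails at once if the flange, let go, falls onto the dome from more than about 8 mm (linear speed of flange above 0.4 m/s and contact force between flange and the fingers below 0.05 N and horizontal distance between flange_center and dome_top below 0.05 m and z of flange_center in the frame of dome_top below 0.06 m).
It also fails if it takes over 61 s, if anything falls off the work surface, if the arm or the gripper's body presses on something with over 40 N, if the wrist force passes 120 N, or if a joint passes its speed limit or range.

## Working session

There is one attempt and no reset: what is moved stays moved. The work goes in short steps, Python scripts to look and compute and a tool call to move; the robot and the scene stay as the last step left them, time stands still between calls to the robot, and variables do not carry over. Pictures are saved under pics/ and viewed, and the job is handed in when it is done.

Besides the shell and the picture viewer there is one more tool, called by a JSON object that holds its "name" and its "arguments", one argument or row to a line. servo_tool: Moves the arm, as the interface text tells. Its arguments: {"type":"object","properties":{"plan":{"type":"array"},"force":{"type":"number"}},"required":["plan"]}

```bash
ls; mkdir -p pics
cat > h.py <<'E'
import numpy as np,cv2
from bench import get_state,snapshot,camera_info,job_done,cut_out
def T(ci):
    R=cv2.Rodrigues(np.array(ci["rvec"],float))[0];return R,np.array(ci["tvec"],float).ravel()
def cloud(d,ci):
    K=np.array(ci["intrinsics"]);R,t=T(ci)
    v,u=np.mgrid[:384,:512]
    P=np.stack([(u-K[0,2])/K[0,0]*d,(v-K[1,2])/K[1,1]*d,d],-1)
    return (P-t)@R   # world
def proj(p,ci):
    K=np.array(ci["intrinsics"]);R,t=T(ci);c=np.atleast_2d(p)@R.T+t
    q=c@K.T;return q[:,:2]/q[:,2:]
E
python3 - <<'E'
from h import *
s=get_state();print(s)
for n in("top","side"):
    p,d=snapshot(n);cv2.imwrite(f"pics/{n}0.png",p[:,:,::-1]);np.savez(f"{n}0.npz",p=p,d=d)
    print(n,camera_info(n))
    for l in ["knob","flange_center","dome_top","check_hole","stand","board","coil_a_center","spare_center","bottle","mug","wrench"]:
        try:
            r=cut_out(n,l);print(l,[(round(x["p"],2),x["rect"]) for x in r[:4]])
        except Exception as e:print(l,e)
E
```

```text
pics
{'time': 0.0, 'joint_positions': array([ 1.15472228e+00,  5.28524044e-02,  1.40174262e+00,  2.52743537e-05,
        1.68855473e+00, -7.03097157e-02]), 'qd': array([ 1.05658949e-03, -1.09636948e-04, -3.29858551e-04, -3.07818919e-04,
        4.42987898e-06, -1.11538669e-03]), 'effort': array([-1.76594727e-03, -3.81667221e+01, -3.60189843e+01, -1.69444716e-04,
        6.14274148e-03,  3.85158887e-05]), 'eef_pos': array([0.17778886, 0.49366891, 0.23045519]), 'tcp_rot': array([ 1.72020756e-01,  9.85093018e-01, -7.52619141e-04, -1.99657930e-04]), 'contact_force': array([-0.35627056, -0.26068196,  0.38436491]), 'wrist_torque': array([-0.01989845,  0.02310256, -0.0468179 ]), 'width': 0.08515721231784769}
top {'intrinsics': array([[397.48976412,   0.        , 251.66277089],
       [  0.        , 397.48976412, 190.2845154 ],
       [  0.        ,   0.        ,   1.        ]]), 'rvec': array([ 2.19333455, -2.16256747,  0.07944487]), 'tvec': array([0.01931041, 0.56004757, 1.57292476])}
knob []
flange_center [(0.97, [296.1, 193.0, 323.1, 220.5]), (0.91, [292.1, 243.3, 322.9, 270.6]), (0.64, 
[... 761 characters left out ...]
93955],
       [  0.        ,   0.        ,   1.        ]]), 'rvec': array([ 2.10444914, -0.7601237 ,  0.34773071]), 'tvec': array([-0.44127531,  0.28871511,  1.39998459])}
knob [(0.58, [213.2, 177.3, 220.0, 178.9])]
flange_center [(0.76, [243.4, 286.3, 280.7, 318.0]), (0.65, [265.3, 223.2, 299.0, 249.8]), (0.59, [215.7, 251.8, 253.3, 280.5])]
dome_top [(0.83, [212.5, 163.0, 256.9, 190.7])]
check_hole [(0.8, [178.0, 149.3, 273.9, 207.4])]
stand [(0.95, [178.9, 155.5, 270.3, 207.4])]
board [(0.98, [249.7, 205.1, 347.3, 266.7])]
coil_a_center []
spare_center [(0.75, [298.7, 171.8, 325.3, 190.3])]
bottle [(0.94, [131.2, 117.0, 154.7, 159.6])]
mug []
wrench [(0.79, [329.0, 291.7, 383.0, 303.7])]
```

Run:
```python
import cv2
for n,(a,b,c,d) in {"top":(90,100,410,320),"side":(120,100,400,330)}.items():
    i=cv2.imread(f"pics/{n}0.png")[b:d,a:c];cv2.imwrite(f"pics/{n}0z.png",cv2.resize(i,None,fx=2.5,fy=2.5,interpolation=2))
```

```text
(no output)
```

View pics/top0z.png

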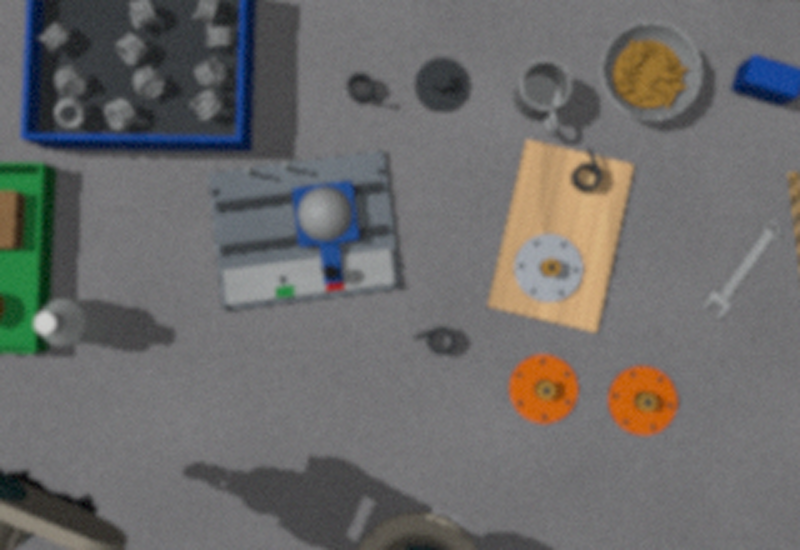

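View pics/side0z.png

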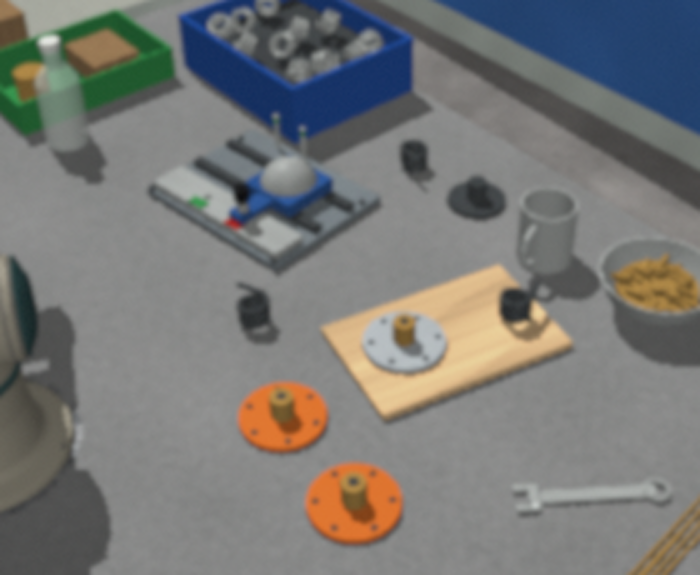

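```bash
cat >> h.py <<'E'
def ray(ci,uv,z):
    K=np.array(ci["intrinsics"]);R,t=T(ci);C=-R.T@t
    d=R.T@np.linalg.inv(K)@np.array([uv[0],uv[1],1.]);s=(z-C[2])/d[2];return C+s*d
E
python3 - <<'E'
from h import *
D={n:np.load(n+"0.npz") for n in("top","side")};CI={n:camera_info(n) for n in D}
for n in D:
    C=cloud(D[n]["d"],CI[n]);p=cv2.cvtColor(D[n]["p"],cv2.COLOR_RGB2HSV);H,S,V=p[...,0],p[...,1],p[...,2]
    print(n)
    def blob(nm,m,z):
        k,l,st,ce=cv2.connectedComponentsWithStats(m.astype(np.uint8))
        for i in range(1,k):
            if st[i,4]>8: 
                q=np.median(C[l==i],0);print(nm,st[i].tolist(),ce[i].round(1),"ray",ray(CI[n],ce[i],z).round(4),"depth",q.round(4))
    roi=np.zeros(H.shape,bool)
    if n=="top": roi[155:235,165:260]=1
    else: roi[140:210,175:280]=1
    blob("green",roi&(H>45)&(H<75)&(S>120),.026)
    blob("red",roi&((H<8)|(H>172))&(S>120),.026)
    blob("blue",roi&(H>100)&(H<130)&(S>150),.03)
    blob("black",roi&(V<35),.082)
    roi[:]=0
    if n=="top": roi[185:230,285:330]=1
    else: roi[215:255,255:305]=1
    blob("brass",roi&(H>8)&(H<30)&(S>110),.045)
    # dome sphere fit
    x0,y0,x1,y1=(209,175,233,199) if n=="top" else (226,162,247,180)
    m=np.zeros(H.shape,bool);m[y0:y1,x0:x1]=1
    m&=(S<70)&(C[...,2]>.05)&(C[...,2]<.085)
    Q=C[m]
    from scipy.optimize import least_squares
    r=least_squares(lambda c:np.linalg.norm(Q-c,axis=1)-.045,np.r_[Q[:,:2].mean(0),.033],loss="soft_l1",f_scale=.002)
    print("dome",m.sum(),r.x.round(4))
E
```

```text
top
green [201, 215, 6, 3, 16] [203.8 216.1] ray [0.4535 0.2167 0.026 ] depth [0.4539 0.2159 0.0283]
red [221, 213, 6, 3, 13] [223.7 214.4] ray [0.4615 0.1373 0.026 ] depth [0.4628 0.1358 0.0285]
blue [165, 155, 25, 5, 118] [177.2 156.9] ray [0.6898 0.3288 0.03  ] depth [0.6806 0.3182 0.0834]
blue [224, 173, 8, 7, 31] [228.3 175.3] ray [0.6181 0.1215 0.03  ] depth [0.6175 0.1182 0.0442]
blue [207, 175, 6, 7, 19] [208.9 177.5] ray [0.6082 0.1992 0.03  ] depth [0.6082 0.198  0.0443]
blue [209, 187, 25, 25, 149] [222.4 198.4] ray [0.5252 0.1434 0.03  ] depth [0.5289 0.1398 0.0432]
brass [307, 204, 7, 6, 32] [309.9 206.8] ray [ 0.4959 -0.2032  0.045 ] depth [ 0.4947 -0.201   0.052 ]
dome 332 [0.5762 0.1547 0.0325]
side
red [211, 188, 5, 3, 12] [212.9 189.1] ray [0.4648 0.1401 0.026 ] depth [0.465  0.1379 0.0281]
blue [215, 140, 59, 16, 453] [242.8 144.5] ray [0.7313 0.3064 0.03  ] depth [0.7115 0.2812 0.0342]
blue [213, 170, 39, 18, 210] [231.6 179.2] ray [0.5505 0.1401 0.03  ] depth [0.5331 0.1235 0.0418]
black [215, 175, 4, 5, 17] [216.4 176.9] ray [0.4777 0.1283 0.082 ] depth [0.4792 0.1303 0.0801]
brass [278, 227, 7, 11, 64] [281.3 231.8] ray [ 0.4909 -0.2113  0.045 ] depth [ 0.49   -0.2134  0.0487]
dome 237 [0.5755 0.1531 0.0337]
```

```bash
cat >> h.py <<'E'
from scipy.spatial.transform import Rotation as Ro
def plan(target,jaw,smax=.045,rmax=.14):
    """jaw: desired tool-y direction angle (deg, mod 180). prints rows [x,y,z,roll]"""
    s=get_state();R=Ro.from_quat(s["tcp_rot"]).as_matrix();p=s["eef_pos"]
    a=np.arctan2(R[1,1],R[0,1]);d=np.deg2rad(jaw)-a;d=(d+np.pi/2)%np.pi-np.pi/2
    roll=-d; D=np.array(target)-p
    n=int(max(np.ceil(np.linalg.norm(D)/smax),np.ceil(abs(roll)/rmax),1))
    for i in range(n):
        b=a+d*i/n; X=np.array([np.sin(b),-np.cos(b),0]);Y=np.array([np.cos(b),np.sin(b),0])
        X=np.array([np.sin(b)*-1,np.cos(b),0]) if np.dot(R[:,0],[-np.sin(a),np.cos(a),0])>0 else X
        st=D/n;print([round(float(st@X),4),round(float(st@Y),4),round(float(-st[2]),4),round(float(roll/n),4)])
    print("n",n,"tcp",p.round(4),"jawdeg",np.rad2deg(a).round(2),"tilt",R[:,2].round(4),"q6",s["joint_positions"].round(3),s["time"])
E
python3 -c "
from h import *
plan([.48,.14,.25],96)"
```

```text
[-0.0367, -0.021, -0.0017, -0.041]
[-0.0359, -0.0225, -0.0017, -0.041]
[-0.0349, -0.0239, -0.0017, -0.041]
[-0.0339, -0.0253, -0.0017, -0.041]
[-0.0328, -0.0267, -0.0017, -0.041]
[-0.0317, -0.028, -0.0017, -0.041]
[-0.0305, -0.0293, -0.0017, -0.041]
[-0.0293, -0.0305, -0.0017, -0.041]
[-0.028, -0.0317, -0.0017, -0.041]
[-0.0267, -0.0328, -0.0017, -0.041]
[-0.0254, -0.0339, -0.0017, -0.041]
n 11 tcp [0.1779 0.4939 0.2313] jawdeg 70.19 tilt [ 0.e+00  1.e-04 -1.e+00] q6 [ 1.155  0.052  1.401  0.     1.689 -0.07 ] 1.2
```

{"name": "servo_tool", "arguments": {
  "plan": [
    [[0.085,-0.037,-0.021,-0.002,-0.041],[0.085,-0.036,-0.0225,-0.002,-0.041],[0.085,-0.035,-0.024,-0.002,-0.041],[0.085,-0.034,-0.025,-0.002,-0.041],[0.085,-0.033,-0.027,-0.002,-0.041]]
  ]
}}

```text
time: 1.7
eef_pos: [0.3167, 0.3313, 0.2416]
tcp_rot: [0.069, 0.998, 0.0, 0.0]
contact_force: [0.3, 0.2, -0.2]
width: 0.0848
```

{"name": "servo_tool", "arguments": {
  "plan": [
    [[0.085,-0.032,-0.028,-0.002,-0.041],[0.085,-0.0305,-0.029,-0.002,-0.041],[0.085,-0.029,-0.0305,-0.002,-0.041],[0.085,-0.028,-0.032,-0.002,-0.041],[0.085,-0.027,-0.033,-0.002,-0.041]]
  ]
}}

```text
time: 2.2
eef_pos: [0.4544, 0.17, 0.2516]
tcp_rot: [-0.033, 0.999, 0.0, 0.0]
contact_force: [-0.0, 0.9, 0.7]
width: 0.0851
```

{"name": "servo_tool", "arguments": {
  "plan": [
    [[0.085,-0.025,-0.034,-0.002,-0.041],[0.085,0,0,0,0]]
  ]
}}

```text
time: 2.4
eef_pos: [0.4827, 0.1357, 0.253]
tcp_rot: [-0.051, 0.999, -0.001, 0.0]
contact_force: [0.4, 0.6, -0.2]
width: 0.0851
```

Run:
```python
from h import *
plan([.48,.14,.25],96)
ci=camera_info("wrist");print(ci)
p,d=snapshot("wrist");cv2.imwrite("pics/w1.png",cv2.resize(p[:,:,::-1],None,fx=1.5,fy=1.5));np.savez("w1.npz",p=p,d=d,**{k:np.array(v) for k,v in ci.items()})
for l in ["knob","dome_top","check_hole"]:
    print(l,[(round(x["p"],2),x["rect"]) for x in cut_out("wrist",l)])
```

```text
[0.0023, 0.0046, 0.003, -0.0037]
n 1 tcp [0.4827 0.1357 0.253 ] jawdeg 95.79 tilt [ 2.0e-04 -1.1e-03 -1.0e+00] q6 [ 2.010e-01 -1.900e-02  1.430e+00 -1.000e-03  1.731e+00 -1.471e+00] 2.4
{'intrinsics': array([[297.31863964,   0.        , 261.7739961 ],
       [  0.        , 297.31863964, 193.68827956],
       [  0.        ,   0.        ,   1.        ]]), 'rvec': array([-1.9698335 , -2.17921341, -0.30697225]), 'tvec': array([-0.08690759, -0.51507338,  0.26385178])}
knob [(0.23, [41.0, 275.6, 68.0, 316.0])]
dome_top []
check_hole [(0.61, [189.8, 135.5, 399.3, 305.0])]
```

View pics/w1.png

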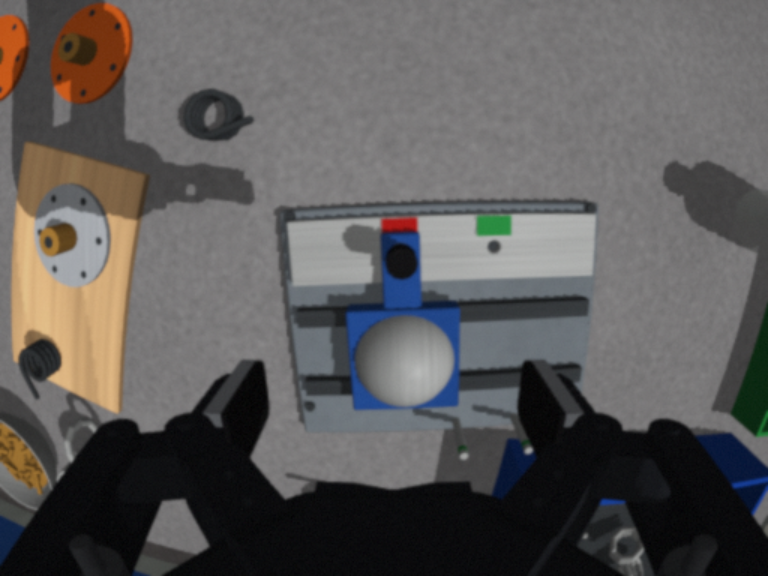

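```bash
cat >> h.py <<'E'
def wray(ci,uv,z):
    K=np.array(ci["intrinsics"]);R,t=T(ci);C=-R.T@t
    q=cv2.fisheye.undistortPoints(np.array([[uv]],float),K,np.zeros(4))[0,0]
    d=R.T@np.array([q[0],q[1],1.]);s=(z-C[2])/d[2];return C+s*d
def wcloud(d,ci):
    K=np.array(ci["intrinsics"]);R,t=T(ci);v,u=np.mgrid[:384,:512]
    q=cv2.fisheye.undistortPoints(np.stack([u,v],-1).reshape(-1,1,2).astype(float),K,np.zeros(4)).reshape(384,512,2)
    return (np.dstack([q*d[...,None],d])-t)@R
E
python3 - <<'E'
from h import *
from scipy.optimize import least_squares
f=np.load("w1.npz");ci={k:f[k] for k in("intrinsics","rvec","tvec")};p,d=f["p"],f["d"]
C=wcloud(d,ci);h=cv2.cvtColor(p,cv2.COLOR_RGB2HSV);H,S,V=[h[...,i].astype(int) for i in range(3)]
def blob(nm,m,z,x0,y0,x1,y1):
    r=np.zeros(m.shape,bool);r[y0:y1,x0:x1]=1
    k,l,st,ce=cv2.connectedComponentsWithStats((m&r).astype(np.uint8))
    for i in range(1,k):
        if st[i,4]>8:print(nm,st[i].tolist(),ce[i].round(1),"ray",wray(ci,ce[i],z).round(4),"depth",np.median(C[l==i],0).round(4))
blob("knob",(V<45),.082,250,155,285,190)
blob("green",(S>120)&(H>40)&(H<80),.026,300,130,350,165)
blob("red",(S>120)&((H<8)|(H>172)),.026,240,130,290,165)
blob("hole",(V<100),.026,318,155,340,175)
blob("brass",(S>110)&(H>8)&(H<30),.045,20,140,60,175)
blob("disc",(S<60)&(V>110),.020,15,115,80,200)
m=np.zeros(H.shape,bool);m[205:275,232:308]=1;m&=(S<50)&(C[...,2]>.055)&(C[...,2]<.085)
Q=C[m];r=least_squares(lambda c:np.linalg.norm(Q-c,axis=1)-.045,np.r_[Q[:,:2].mean(0),.033],loss="soft_l1",f_scale=.002)
print("dome",m.sum(),r.x.round(4),"topz",np.percentile(Q[:,2],99))
bl=(S>150)&(H>100)&(H<130)&(np.abs(C[...,2]-.045)<.01);rr=np.zeros(H.shape,bool);rr[195:275,225:310]=1
rect=cv2.minAreaRect(C[bl&rr][:,:2].astype(np.float32)*1000);print("carriage",rect,C[bl&rr][:,2].mean())
st=np.zeros(H.shape,bool);st[130:290,185:400]=1
gr=(C[...,2]>.010)&(C[...,2]<.035)&st
print("stand",cv2.minAreaRect(C[gr][:,:2].astype(np.float32)*1000))
for uv in[(192,145),(396,140)]:print(uv,wray(ci,uv,.026))
E
```

```text
knob [257, 163, 21, 22, 355] [266.9 173.7] ray [0.4781 0.1413 0.082 ] depth [0.478  0.1413 0.0823]
green [318, 144, 22, 13, 260] [328.8 149.7] ray [0.4506 0.2186 0.026 ] depth [0.4504 0.218  0.0278]
red [254, 145, 24, 10, 204] [265.9 149.4] ray [0.4592 0.139  0.026 ] depth [0.4589 0.139  0.0278]
hole [326, 161, 7, 7, 45] [329. 164.] ray [0.4689 0.2216 0.026 ] depth [0.4705 0.2243 0.0153]
brass [20, 140, 3, 4, 11] [ 21.1 141.4] ray [ 0.4663 -0.2323  0.045 ] depth [ 0.4708 -0.266   0.0125]
brass [27, 150, 24, 20, 353] [ 38.3 158.9] ray [ 0.4917 -0.1944  0.045 ] depth [ 0.4914 -0.1925  0.0484]
disc [23, 137, 51, 55, 1673] [ 50.8 163.8] ray [ 0.5037 -0.1895  0.02  ] depth [ 0.5056 -0.1865  0.0202]
dome 2632 [0.5747 0.1547 0.0332] topz 0.07840502527277418
carriage ((566.8492431640625, 153.38681030273438), (108.63450622558594, 95.25603485107422), 7.67780065536499) 0.04440706945502779
stand ((550.31201171875, 191.5643768310547), (227.38571166992188, 290.2490539550781), 8.073403358459473)
(192, 145) [0.46197302 0.04499495 0.026     ]
(396, 140) [0.42500892 0.31006428 0.026     ]
```

```bash
python3 -c "
from h import *
plan([.478,.1412,.052],98)"
```

```text
[0.0004, 0.0003, 0.0403, -0.0068]
[0.0004, 0.0003, 0.0403, -0.0068]
[0.0004, 0.0003, 0.0403, -0.0068]
[0.0004, 0.0003, 0.0403, -0.0068]
[0.0004, 0.0003, 0.0403, -0.0068]
n 5 tcp [0.4802 0.1399 0.2533] jawdeg 96.06 tilt [-1.e-04  4.e-04 -1.e+00] q6 [ 0.209 -0.023  1.433  0.     1.731 -1.467] 2.6
```

{"name": "servo_tool", "arguments": {
  "plan": [
    [[0.06,0.0004,0.0003,0.04,-0.007],[0.06,0.0004,0.0003,0.04,-0.007],[0.06,0.0004,0.0003,0.04,-0.007],[0.06,0.0004,0.0003,0.04,-0.007],[0.06,0.0004,0.0003,0.04,-0.007]]
  ]
}}

```text
time: 3.1
eef_pos: [0.4777, 0.1417, 0.0522]
tcp_rot: [-0.071, 0.997, 0.0, 0.0]
contact_force: [1.1, -0.3, -0.3]
width: 0.06
```

{"name": "servo_tool", "arguments": {
  "plan": [
    [[0.06,0,0,0,0],[0.06,0,0,0,0]]
  ]
}}

```text
time: 3.3
eef_pos: [0.4783, 0.1413, 0.0543]
tcp_rot: [-0.071, 0.998, 0.0, -0.0]
contact_force: [0.5, 1.3, 0.4]
width: 0.06
```

Run:
```python
from h import *
plan([.478,.1412,.052],98)
p,d=snapshot("wrist");cv2.imwrite("pics/w2.png",cv2.resize(p[:,:,::-1],None,fx=1.5,fy=1.5))
```

```text
[0.0003, -0.0001, 0.0023, 0.0017]
n 1 tcp [0.4783 0.1413 0.0543] jawdeg 98.1 tilt [-1.e-04  1.e-04 -1.e+00] q6 [ 0.213  0.117  1.696  0.     1.328 -1.499] 3.3
```

View pics/w2.png

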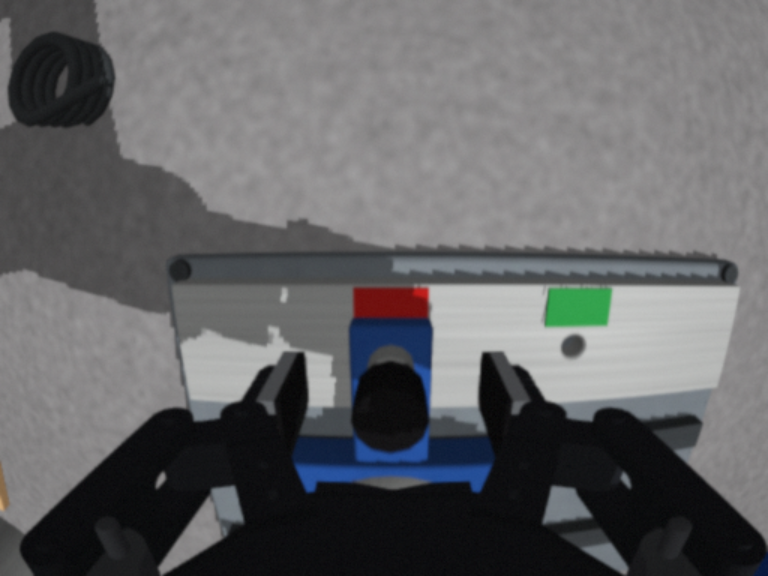

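The knob (391,405) sits centred between the fingers (307 and 480). I'll close on it.

{"name": "servo_tool", "arguments": {
  "plan": [
    [[0.015,0,0,0,0],[0.015,0,0,0,0],[0.015,0,0,0,0],[0.015,0,0,0,0],[0.015,0,0,0,0]]
  ],
  "force": 50
}}

```text
time: 3.85
eef_pos: [0.4795, 0.1407, 0.0552]
tcp_rot: [-0.07, 0.998, 0.0, 0.001]
contact_force: [-2.2, -0.5, 6.8]
width: 0.0223
```

{"name": "servo_tool", "arguments": {
  "plan": [
    [[0.015,0,0,-0.005,0],[0.015,0,0,-0.005,0],[0.015,0,0,-0.004,0],[0.015,0,0,0,0],[0.015,0,0,0,0]]
  ]
}}

```text
time: 4.35
eef_pos: [0.4792, 0.1407, 0.0673]
tcp_rot: [-0.07, 0.998, 0.0, 0.001]
contact_force: [7.1, 1.9, -7.7]
width: 0.0224
```

{"name": "servo_tool", "arguments": {
  "plan": [
    [[0.015,0,0.01,0,0],[0.015,0,0.018,0,0],[0.015,0,0.018,0,0],[0.015,0,0.018,0,0],[0.015,0,0.01,0,0]]
  ]
}}

```text
time: 4.85
eef_pos: [0.4687, 0.2144, 0.0671]
tcp_rot: [-0.07, 0.998, -0.0, 0.001]
contact_force: [7.3, -1.5, -7.6]
width: 0.0223
```

{"name": "servo_tool", "arguments": {
  "plan": [
    [[0.015,0,0.006,0,0],[0.015,0,0,0,0],[0.015,0,0,0,0]]
  ]
}}

```text
time: 5.15
eef_pos: [0.468, 0.2201, 0.0672]
tcp_rot: [-0.07, 0.998, 0.0, 0.001]
contact_force: [6.9, 2.1, -7.0]
width: 0.0221
```

Run:
```python
from h import *
s=get_state();y=np.array([-.139,.990]);print(s["eef_pos"],(s["eef_pos"][:2]-[.4793,.1407])@y)
p,d=snapshot("wrist");cv2.imwrite("pics/w3.png",cv2.resize(p[:,:,::-1],None,fx=1.5,fy=1.5))
```

```text
[0.46797414 0.22005004 0.0671692 ] 0.08013083470919263
```

View pics/w3.png

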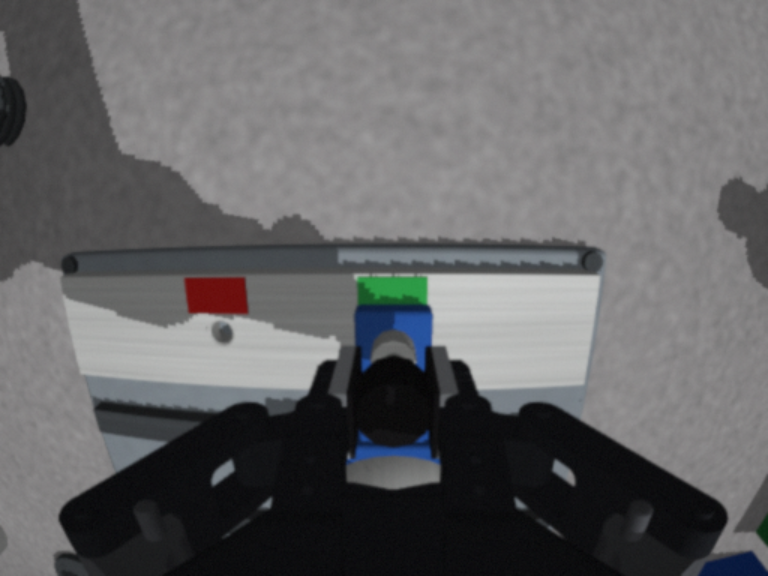

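The carriage now covers the green place: bracket centre x≈394, green mark ≈393. Next I'll lower 12 mm and release.

{"name": "servo_tool", "arguments": {
  "plan": [
    [[0.015,0,0,0.004,0],[0.015,0,0,0.004,0],[0.015,0,0,0.004,0],[0.015,0,0,0.001,0],[0.015,0,0,0,0]]
  ]
}}

```text
time: 5.7
eef_pos: [0.4681, 0.22, 0.0553]
tcp_rot: [-0.07, 0.998, 0.0, 0.001]
contact_force: [3.9, 0.9, 1.2]
width: 0.0226
```

{"name": "servo_tool", "arguments": {
  "plan": [
    [[0.06,0,0,0,0],[0.06,0,0,0,0],[0.06,0,0,0,0],[0.06,0,0,0,0]]
  ]
}}

```text
time: 6.1
eef_pos: [0.467, 0.2196, 0.0541]
tcp_rot: [-0.07, 0.998, -0.0, -0.0]
contact_force: [-0.2, -1.0, -0.0]
width: 0.0602
```

{"name": "servo_tool", "arguments": {
  "plan": [
    [[0.06,0,0,-0.02,0],[0.085,0,0,-0.045,0],[0.085,0,0,-0.045,0],[0.085,0,0,-0.045,0],[0.085,0,0,-0.045,0]]
  ]
}}

```text
time: 6.6
eef_pos: [0.4668, 0.2195, 0.2561]
tcp_rot: [-0.07, 0.998, 0.0, -0.0]
contact_force: [0.7, -0.2, 0.3]
width: 0.0849
```

{"name": "servo_tool", "arguments": {
  "plan": [
    [[0.085,0,0,0,0],[0.085,0,0,0,0]]
  ]
}}

```text
time: 6.8
eef_pos: [0.4676, 0.2198, 0.2552]
tcp_rot: [-0.07, 0.998, 0.0, 0.001]
contact_force: [0.3, -0.7, 0.0]
width: 0.0848
```

```bash
cat > m.py <<'E'
from h import *
from scipy.optimize import least_squares
import sys
ci=camera_info("wrist");p,d=snapshot("wrist");n=sys.argv[1]
cv2.imwrite(f"pics/{n}.png",cv2.resize(p[:,:,::-1],None,fx=1.5,fy=1.5));np.savez(n+".npz",p=p,d=d,**{k:np.array(v) for k,v in ci.items()})
C=wcloud(d,ci);h=cv2.cvtColor(p,cv2.COLOR_RGB2HSV);H,S,V=[h[...,i].astype(int) for i in range(3)]
X,Y,Z=C[...,0],C[...,1],C[...,2]
k=(np.hypot(X-.467,Y-.2205)<.03)&(V<45)&(Z>.05)&(Z<.11)
print("knob",k.sum(),C[k].mean(0).round(4),"top",np.percentile(Z[k],[50,90]) if k.any() else 0)
m=(np.hypot(X-.564,Y-.234)<.05)&(S<50)&(Z>.055)&(Z<.085);Q=C[m]
r=least_squares(lambda c:np.linalg.norm(Q-c,axis=1)-.045,[.564,.234,.033],loss="soft_l1",f_scale=.002)
print("dome",m.sum(),r.x.round(4))
plan([.4935,-.2,.2],98)
E
python3 m.py w4
```

```text
knob 352 [0.4669 0.2203 0.0813] top [0.08215723 0.08315154]
dome 2559 [0.5634 0.2342 0.0331]
[0.0032, -0.0419, 0.0054, 0.0001]
[0.0032, -0.0419, 0.0054, 0.0001]
[0.0032, -0.0419, 0.0054, 0.0001]
[0.0032, -0.0419, 0.0054, 0.0001]
[0.0032, -0.0419, 0.0054, 0.0001]
[0.0032, -0.0419, 0.0054, 0.0001]
[0.0032, -0.0419, 0.0054, 0.0001]
[0.0032, -0.0419, 0.0054, 0.0001]
[0.0032, -0.0419, 0.0054, 0.0001]
[0.0032, -0.0419, 0.0054, 0.0001]
n 10 tcp [0.467  0.2196 0.2535] jawdeg 98.03 tilt [-1.e-03 -3.e-04 -1.e+00] q6 [ 0.368  0.023  1.387  0.     1.733 -1.343] 6.85
```

View pics/w4.png

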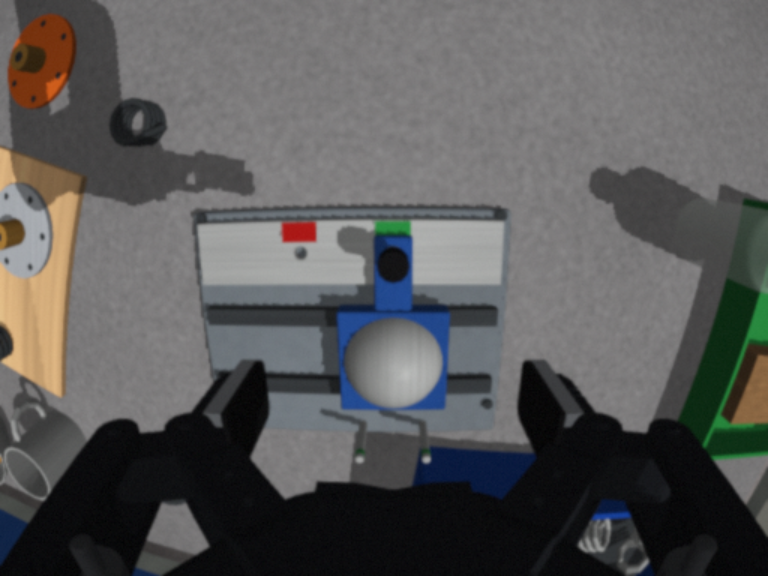

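{"name": "servo_tool", "arguments": {
  "plan": [
    [[0.085,0.003,-0.042,0.005,0],[0.085,0.003,-0.042,0.005,0],[0.085,0.003,-0.042,0.005,0],[0.085,0.003,-0.042,0.005,0],[0.085,0.003,-0.042,0.005,0]]
  ]
}}

```text
time: 7.35
eef_pos: [0.4808, 0.0081, 0.2269]
tcp_rot: [-0.07, 0.998, 0.0, -0.002]
contact_force: [1.0, 0.1, 0.3]
width: 0.0846
```

{"name": "servo_tool", "arguments": {
  "plan": [
    [[0.085,0.003,-0.042,0.005,0],[0.085,0.003,-0.042,0.005,0],[0.085,0.003,-0.042,0.005,0],[0.085,0.003,-0.042,0.005,0],[0.085,0.003,-0.042,0.005,0]]
  ]
}}

```text
time: 7.85
eef_pos: [0.4953, -0.2018, 0.2018]
tcp_rot: [-0.07, 0.998, 0.001, -0.002]
contact_force: [1.1, 0.7, 0.2]
width: 0.0848
```

{"name": "servo_tool", "arguments": {
  "plan": [
    [[0.085,0,0,0,0],[0.085,0,0,0,0],[0.085,0,0,0,0]]
  ]
}}

```text
time: 8.15
eef_pos: [0.496, -0.1994, 0.2032]
tcp_rot: [-0.07, 0.998, 0.001, -0.001]
contact_force: [-0.2, 0.3, 0.4]
width: 0.0849
```

Run:
```python
from h import *
ci=camera_info("wrist");s=get_state();p,d=snapshot("wrist")
cv2.imwrite("pics/w5.png",cv2.resize(p[:,:,::-1],None,fx=1.5,fy=1.5));np.savez("w5.npz",p=p,d=d,**{k:np.array(v) for k,v in ci.items()})
C=wcloud(d,ci);h=cv2.cvtColor(p,cv2.COLOR_RGB2HSV);H,S,V=[h[...,i].astype(int) for i in range(3)]
X,Y,Z=C[...,0],C[...,1],C[...,2]
m=(np.hypot(X-.4935,Y+.202)<.04)&(Z>.045)&(Z<.062);c=C[m]
print("hubtop",m.sum(),c.mean(0).round(4),(cv2.minEnclosingCircle(c[:,:2].astype(np.float32)*1000)))
m=(np.hypot(X-.4935,Y+.202)<.075)&(Z>.015)&(Z<.026)&(S<70);c=C[m];
print("disc",m.sum(),c.mean(0).round(4),cv2.minEnclosingCircle(c[:,:2].astype(np.float32)*1000))
hull=cv2.convexHull(c[:,:2].astype(np.float32)*1000);print(cv2.fitEllipse(hull))
for l in ["flange_center"]:
    for x in cut_out("wrist",l): print(round(x["p"],2),x["rect"])
plan([.4935,-.2,.2],98)
```

```text
hubtop 664 [ 0.4934 -0.2034  0.0522] ((494.06988525390625, -203.28512573242188), 14.92727279663086)
disc 6422 [ 0.4919 -0.203   0.0204] ((494.32110595703125, -203.03941345214844), 55.03226089477539)
((494.1729431152344, -202.88441467285156), (108.76575469970703, 109.68136596679688), 94.96654510498047)
0.83 [210.8, 124.2, 306.7, 220.9]
0.73 [115.8, 0.2, 201.8, 31.9]
0.64 [238.4, 0.0, 336.8, 56.6]
0.41 [396.8, 346.3, 424.2, 375.1]
[0.0029, -0.0004, 0.0041, 0.0022]
n 1 tcp [ 0.4963 -0.1992  0.2041] jawdeg 98.13 tilt [-3.e-04  4.e-04 -1.e+00] q6 [-0.451  0.089  1.416  0.     1.637 -2.164] 8.25
```

View pics/w5.png

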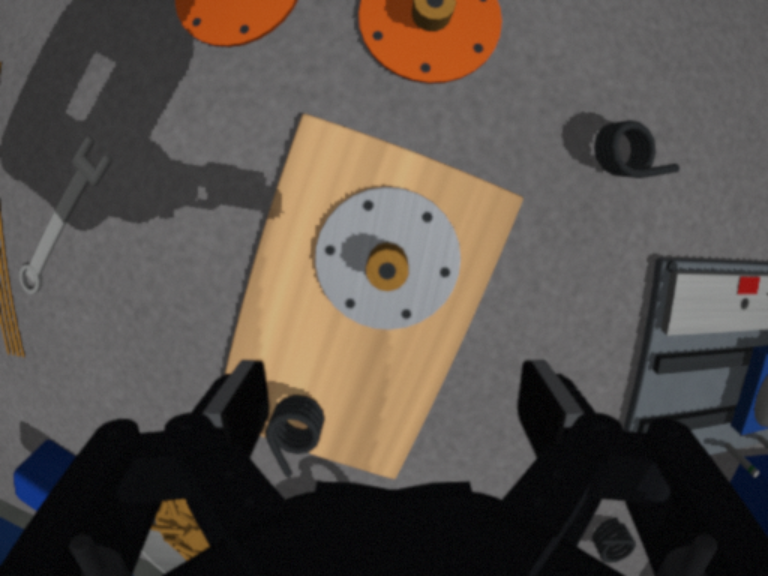

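```bash
python3 -c "
from h import *
plan([.494,-.203,.027],98)"
```

```text
[0.0007, -0.0008, 0.0443, 0.0005]
[0.0007, -0.0008, 0.0443, 0.0005]
[0.0007, -0.0008, 0.0443, 0.0005]
[0.0007, -0.0008, 0.0443, 0.0005]
n 4 tcp [ 0.4963 -0.1992  0.2041] jawdeg 98.13 tilt [-3.e-04  4.e-04 -1.e+00] q6 [-0.451  0.089  1.416  0.     1.637 -2.164] 8.25
```

{"name": "servo_tool", "arguments": {
  "plan": [
    [[0.07,0.0007,-0.0009,0.044,0],[0.07,0.0007,-0.0009,0.044,0],[0.07,0.0007,-0.0008,0.044,0],[0.07,0.0007,-0.0008,0.03,0],[0.07,0,0,0.01,0]]
  ]
}}

```text
time: 8.75
eef_pos: [0.4921, -0.2023, 0.0288]
tcp_rot: [-0.071, 0.997, 0.002, -0.003]
contact_force: [-0.6, -0.2, 0.8]
width: 0.07
```

{"name": "servo_tool", "arguments": {
  "plan": [
    [[0.06,0,0,0,0],[0.06,0,0,0,0],[0.06,0,0,0,0]]
  ]
}}

```text
time: 9.05
eef_pos: [0.4954, -0.2046, 0.0347]
tcp_rot: [-0.07, 0.998, -0.001, 0.002]
contact_force: [-0.7, 0.1, -0.7]
width: 0.0603
```

```bash
python3 -c "
from h import *
p,d=snapshot('wrist');cv2.imwrite('pics/w6.png',cv2.resize(p[:,:,::-1],None,fx=1.5,fy=1.5))
plan([.494,-.203,.027],98)"
```

```text
[0.001, 0.0017, 0.0074, 0.0008]
n 1 tcp [ 0.4952 -0.2045  0.0344] jawdeg 98.05 tilt [ 0.0033 -0.0015 -1.    ] q6 [-0.461  0.239  1.601  0.     1.298 -2.172] 9.1
```

View pics/w6.png

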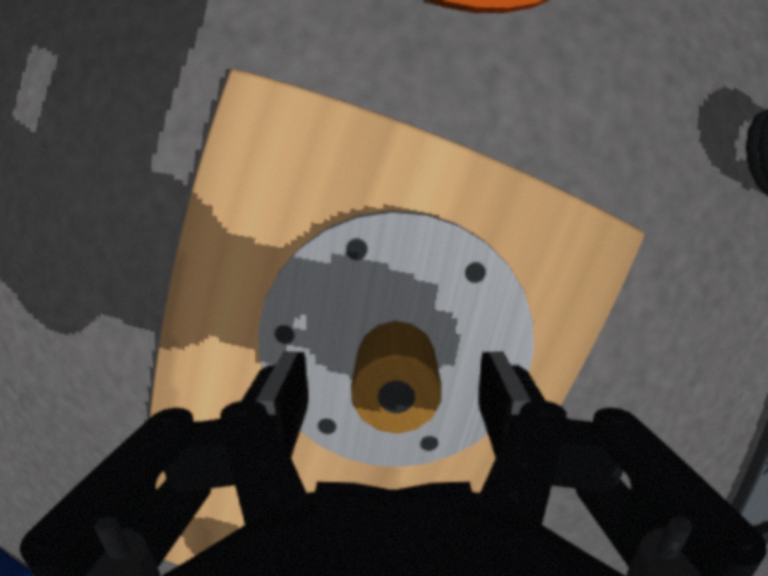

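{"name": "servo_tool", "arguments": {
  "plan": [
    [[0.06,0.001,0.0015,0.003,0],[0.06,0,0,0,0]]
  ]
}}

```text
time: 9.3
eef_pos: [0.4927, -0.2026, 0.0294]
tcp_rot: [-0.07, 0.998, 0.0, 0.0]
contact_force: [-0.4, 1.3, 0.1]
width: 0.0601
```

```bash
python3 -c "
from h import *
plan([.494,-.203,.027],98)"
```

```text
[-0.0012, -0.0005, 0.0024, 0.0007]
n 1 tcp [ 0.4927 -0.2026  0.0294] jawdeg 98.04 tilt [ 2.e-04  0.e+00 -1.e+00] q6 [-0.46   0.24   1.611  0.     1.29  -2.171] 9.3
```

{"name": "servo_tool", "arguments": {
  "plan": [
    [[0.06,-0.001,0,0.004,0],[0.06,0,0,0,0],[0.02,0,0,0,0],[0.02,0,0,0,0],[0.02,0,0,0,0]]
  ],
  "force": 50
}}

```text
time: 9.8
eef_pos: [0.494, -0.2028, 0.0256]
tcp_rot: [-0.07, 0.998, -0.0, 0.0]
contact_force: [-0.6, -0.4, 1.7]
width: 0.0285
```

{"name": "servo_tool", "arguments": {
  "plan": [
    [[0.02,0,0,0,0],[0.02,0,0,0,0],[0.02,0,0,-0.005,0],[0.02,0,0,-0.02,0],[0.02,0,0,-0.025,0]]
  ]
}}

```text
time: 10.3
eef_pos: [0.4923, -0.2019, 0.0739]
tcp_rot: [-0.07, 0.998, 0.001, -0.002]
contact_force: [1.2, -0.2, -2.9]
width: 0.0283
```

{"name": "servo_tool", "arguments": {
  "plan": [
    [[0.02,0,0,-0.03,0],[0.02,0,0,-0.04,0],[0.02,0,0,-0.04,0],[0.02,0,0,0,0],[0.02,0,0,0,0]]
  ]
}}

```text
time: 10.8
eef_pos: [0.4937, -0.2025, 0.1851]
tcp_rot: [-0.07, 0.998, 0.0, 0.0]
contact_force: [0.0, 0.4, -4.7]
width: 0.0287
```

```bash
python3 -c "
from h import *
p,d=snapshot('wrist');cv2.imwrite('pics/w7.png',cv2.resize(p[:,:,::-1],None,fx=1.5,fy=1.5))
ci=camera_info('wrist');np.savez('w7.npz',p=p,d=d,**{k:np.array(v) for k,v in ci.items()})
plan([.4935,.214,.19],98)
print(get_state()['width'],get_state()['contact_force'])"
```

```text
[-0.0059, 0.0412, -0.0006, 0.0001]
[-0.0059, 0.0412, -0.0006, 0.0001]
[-0.0059, 0.0412, -0.0006, 0.0001]
[-0.0059, 0.0412, -0.0006, 0.0001]
[-0.0059, 0.0412, -0.0006, 0.0001]
[-0.0059, 0.0412, -0.0006, 0.0001]
[-0.0058, 0.0412, -0.0006, 0.0001]
[-0.0058, 0.0412, -0.0006, 0.0001]
[-0.0058, 0.0412, -0.0006, 0.0001]
[-0.0058, 0.0412, -0.0006, 0.0001]
n 10 tcp [ 0.493  -0.2023  0.1835] jawdeg 98.03 tilt [-0.0026  0.0014 -1.    ] q6 [-0.459  0.096  1.45   0.     1.599 -2.17 ] 10.85
0.028559892182042093 [-0.17986081  0.38934371 -4.43736808]
```

View pics/w7.png

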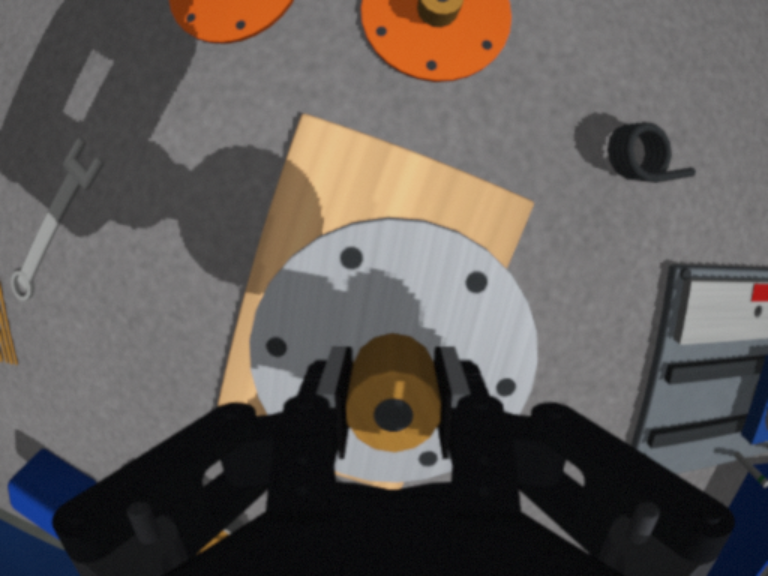

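Run:
```python
from h import *
from scipy.optimize import least_squares
f=np.load("w7.npz");ci={k:f[k] for k in("intrinsics","rvec","tvec")};C=wcloud(f["d"],ci);p=f["p"]
h=cv2.cvtColor(p,cv2.COLOR_RGB2HSV).astype(int);t=np.array([.493,-.2023,.1835])
X,Y,Z=C[...,0]-t[0],C[...,1]-t[1],C[...,2]-t[2]
m=(np.abs(Z+.004)<.012)&(np.hypot(X,Y)<.075)&(h[...,1]<45)&(h[...,2]>75)
A=np.c_[X[m],Y[m],np.ones(m.sum())];c,*_=np.linalg.lstsq(A,Z[m],rcond=None);r=np.abs(A@c-Z[m]);g=r<.003;c,*_=np.linalg.lstsq(A[g],Z[m][g],rcond=None)
print("plane",m.sum(),c.round(4))
pts=np.c_[X[m],Y[m]][g]*1000;hu=cv2.convexHull(pts.astype(np.float32))[:,0]
# circle radius 55 fit on lower rim (front side)
rr=least_squares(lambda q:np.hypot(*(hu-q).T)-55,[0,0],loss="soft_l1",f_scale=1).x;print("centre rel tcp mm",rr,(np.hypot(*(hu-rr).T)-55).round(1)[::5])
# dome estimates from silhouettes w4
f=np.load("w4.npz");ci={k:f[k] for k in("intrinsics","rvec","tvec")};C=wcloud(f["d"],ci)
h=cv2.cvtColor(f["p"],cv2.COLOR_RGB2HSV).astype(int)
m=(np.hypot(C[...,0]-.563,C[...,1]-.234)<.042)&(C[...,2]>.05)
for z0,z1 in((.055,.09),(.065,.09),(.07,.09)):
    q=C[m&(C[...,2]>z0)&(C[...,2]<z1)];A=np.c_[2*q,np.ones(len(q))];s=np.linalg.lstsq(A,(q**2).sum(1),rcond=None)[0];print("free sphere",s[:3].round(4),np.sqrt(s[3]+(s[:3]**2).sum()).round(4))
```

```text
plane 16434 [-0.0017  0.0025 -0.0052]
centre rel tcp mm [0.66621597 1.03433642] [ 0.2 -0.6 -0.2 -0.4 -0.2 -0.2 -0.1 -0.1 -0.2 -0.3 -0.4]
free sphere [0.5633 0.2342 0.034 ] 0.0442
free sphere [0.5634 0.2342 0.0344] 0.0439
free sphere [0.5634 0.2341 0.0351] 0.0433
```

```bash
python3 -c "
from h import *
plan([.5627,.2332,.16],98,smax=.038)"
```

```text
[-0.0108, 0.0351, 0.002, 0.0]
[-0.0108, 0.0351, 0.002, 0.0]
[-0.0108, 0.0351, 0.002, 0.0]
[-0.0108, 0.0351, 0.002, 0.0]
[-0.0108, 0.0351, 0.002, 0.0]
[-0.0108, 0.0351, 0.002, 0.0]
[-0.0108, 0.0351, 0.002, 0.0]
[-0.0108, 0.0351, 0.002, 0.0]
[-0.0108, 0.0351, 0.002, 0.0]
[-0.0108, 0.0351, 0.002, 0.0]
[-0.0108, 0.0351, 0.002, 0.0]
[-0.0108, 0.0351, 0.002, 0.0]
n 12 tcp [ 0.493  -0.2023  0.1835] jawdeg 98.03 tilt [-0.0026  0.0014 -1.    ] q6 [-0.459  0.096  1.45   0.     1.599 -2.17 ] 10.85
```

{"name": "servo_tool", "arguments": {
  "plan": [
    [[0.02,-0.005,0.015,0,0],[0.02,-0.009,0.03,0,0],[0.02,-0.0108,0.035,0,0],[0.02,-0.0108,0.035,0,0],[0.02,-0.0108,0.035,0,0]]
  ]
}}

```text
time: 11.35
eef_pos: [0.5179, -0.0452, 0.1832]
tcp_rot: [-0.07, 0.998, 0.001, -0.002]
contact_force: [1.3, -0.5, -3.0]
width: 0.029
```

{"name": "servo_tool", "arguments": {
  "plan": [
    [[0.02,-0.0108,0.035,0,0],[0.02,-0.0108,0.035,0,0],[0.02,-0.0108,0.035,0,0],[0.02,-0.0108,0.035,0.002,0],[0.02,-0.0108,0.035,0.002,0]]
  ]
}}

```text
time: 11.85
eef_pos: [0.5466, 0.1355, 0.1791]
tcp_rot: [-0.07, 0.998, 0.0, -0.002]
contact_force: [0.8, -1.2, -3.0]
width: 0.029
```

{"name": "servo_tool", "arguments": {
  "plan": [
    [[0.02,-0.0108,0.035,0.005,0],[0.02,-0.0108,0.03,0.005,0],[0.02,-0.006,0.02,0.005,0],[0.02,-0.002,0.01,0.005,0],[0.02,0,0,0,0]]
  ]
}}

```text
time: 12.35
eef_pos: [0.5623, 0.2324, 0.1586]
tcp_rot: [-0.071, 0.997, -0.0, -0.002]
contact_force: [0.1, -0.3, -2.9]
width: 0.0284
```

```bash
python3 -c "
from h import *
plan([.5627,.2332,.11],98,smax=.015)"
```

```text
[-0.0001, 0.0002, 0.0121, 0.0006]
[-0.0001, 0.0002, 0.0121, 0.0006]
[-0.0001, 0.0002, 0.0121, 0.0006]
[-0.0001, 0.0002, 0.0121, 0.0006]
n 4 tcp [0.5623 0.2324 0.1586] jawdeg 98.14 tilt [-0.0044 -0.0012 -1.    ] q6 [ 0.331  0.322  1.241  0.     1.583 -1.382] 12.35
```

{"name": "servo_tool", "arguments": {
  "plan": [
    [[0.02,0,0,0,0],[0.02,0,0,0.012,0],[0.02,0,0,0.012,0],[0.02,0,0,0.012,0],[0.02,0,0,0.01,0]]
  ]
}}

```text
time: 12.85
eef_pos: [0.5633, 0.2308, 0.1134]
tcp_rot: [-0.07, 0.998, -0.0, -0.001]
contact_force: [-0.3, -0.1, -3.7]
width: 0.0282
```

{"name": "servo_tool", "arguments": {
  "plan": [
    [[0.02,0,0,0,0],[0.02,0,0,0,0],[0.02,0,0,0,0],[0.02,0,0,0,0]]
  ]
}}

```text
time: 13.25
eef_pos: [0.5642, 0.2316, 0.1161]
tcp_rot: [-0.07, 0.998, 0.0, 0.001]
contact_force: [-0.5, 0.8, -3.9]
width: 0.0284
```

Run:
```python
from h import *
plan([.5627,.2332,.093],98,smax=.004)
for n in("wrist","side"):
    p,d=snapshot(n);q=p[:,:,::-1]
    if n=="side": q=q[120:220,160:300];q=cv2.resize(q,None,fx=5,fy=5,interpolation=2)
    cv2.imwrite(f"pics/p1{n}.png",q)
```

```text
[0.0002, 0.0003, 0.0038, 0.0001]
[0.0002, 0.0003, 0.0038, 0.0001]
[0.0002, 0.0003, 0.0038, 0.0001]
[0.0002, 0.0003, 0.0038, 0.0001]
[0.0002, 0.0003, 0.0038, 0.0001]
[0.0002, 0.0003, 0.0038, 0.0001]
n 6 tcp [0.5642 0.2316 0.1161] jawdeg 98.03 tilt [ 1.3e-03  5.0e-04 -1.0e+00] q6 [ 0.329  0.35   1.292  0.     1.498 -1.382] 13.25
```

View pics/p1side.png

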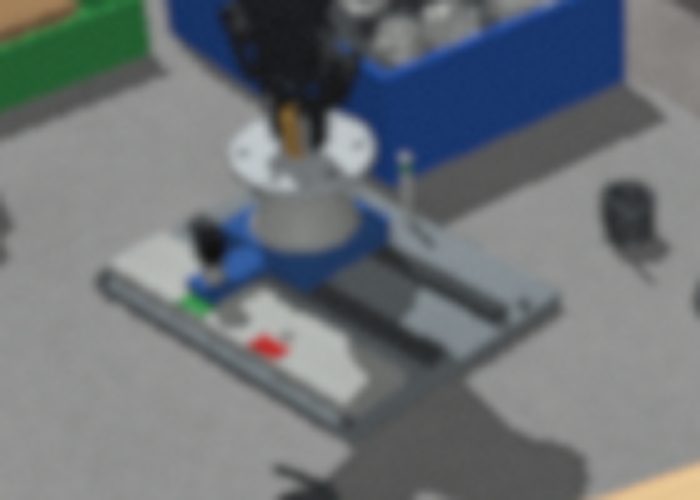

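View pics/p1wrist.png

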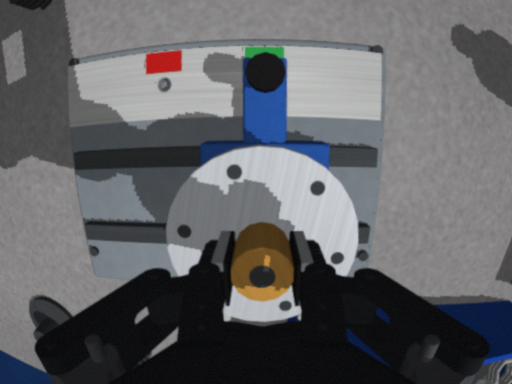

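{"name": "servo_tool", "arguments": {
  "plan": [
    [[0.02,0.001,0.001,0.007,0],[0.02,0,0.0005,0.007,0],[0.02,0,0,0.004,0],[0.02,0,0,0,0],[0.02,0,0,0,0]]
  ]
}}

```text
time: 13.85
eef_pos: [0.5626, 0.2327, 0.0971]
tcp_rot: [-0.07, 0.998, -0.0, -0.0]
contact_force: [-0.2, -0.1, -3.6]
width: 0.0286
```

{"name": "servo_tool", "arguments": {
  "plan": [
    [[0.02,0,0,0,0],[0.02,0,0,0,0]]
  ]
}}

```text
time: 14.05
eef_pos: [0.5628, 0.2328, 0.0977]
tcp_rot: [-0.07, 0.998, 0.0, 0.0]
contact_force: [-0.6, -0.1, -3.4]
width: 0.0282
```

```bash
python3 -c "
from h import *
plan([.5627,.2332,.092],98,smax=.004);print(get_state()['contact_force'])"
```

```text
[0.0, 0.0002, 0.0028, 0.0003]
[0.0, 0.0002, 0.0028, 0.0003]
n 2 tcp [0.5628 0.2328 0.0977] jawdeg 98.03 tilt [ 6.e-04  3.e-04 -1.e+00] q6 [ 0.332  0.364  1.313  0.     1.464 -1.379] 14.05
[-0.59471511 -0.08677064 -3.43807479]
```

Lateral position is right, so I'll lower in 1–2 mm steps and watch the force.

{"name": "servo_tool", "arguments": {
  "plan": [
    [[0.02,0,0.0003,0.002,0],[0.02,0,0,0.001,0],[0.02,0,0,0.001,0],[0.02,0,0,0,0],[0.02,0,0,0,0]]
  ]
}}

```text
time: 14.55
eef_pos: [0.5626, 0.2331, 0.0933]
tcp_rot: [-0.07, 0.998, 0.0, 0.0]
contact_force: [-0.4, -0.5, -4.1]
width: 0.0285
```

{"name": "servo_tool", "arguments": {
  "plan": [
    [[0.02,0,0,0.001,0],[0.02,0,0,0,0],[0.02,0,0,0,0]]
  ]
}}

```text
time: 14.85
eef_pos: [0.5626, 0.233, 0.0923]
tcp_rot: [-0.07, 0.998, 0.0, -0.0]
contact_force: [0.3, 0.0, -2.6]
width: 0.0285
```

{"name": "servo_tool", "arguments": {
  "plan": [
    [[0.02,0,0,0.001,0],[0.02,0,0,0,0],[0.02,0,0,0,0]]
  ]
}}

```text
time: 15.15
eef_pos: [0.5627, 0.2331, 0.0916]
tcp_rot: [-0.07, 0.998, 0.0, 0.0]
contact_force: [0.5, -0.1, -1.7]
width: 0.0283
```

{"name": "servo_tool", "arguments": {
  "plan": [
    [[0.02,0,0,0.0005,0],[0.02,0,0,0,0],[0.02,0,0,0,0]]
  ]
}}

```text
time: 15.45
eef_pos: [0.5628, 0.2331, 0.0914]
tcp_rot: [-0.07, 0.998, 0.0, 0.0]
contact_force: [-0.8, -0.8, 2.9]
width: 0.0287
```

```bash
python3 -c "
from h import *
print(get_state()['contact_force'],get_state()['wrist_torque'],get_state()['eef_pos'])"
```

```text
[-0.80414324 -0.76347695  2.94299959] [-0.12702903  0.24928048  0.00796922] [0.56277486 0.23310231 0.09143781]
```

{"name": "servo_tool", "arguments": {
  "plan": [
    [[0.03,0,0,0,0],[0.033,0,0,0,0],[0.037,0,0,0,0],[0.045,0,0,0,0],[0.06,0,0,0,0]]
  ],
  "force": 20
}}

```text
time: 15.95
eef_pos: [0.5626, 0.233, 0.0908]
tcp_rot: [-0.07, 0.998, 0.0, 0.0]
contact_force: [0.6, -0.2, 1.4]
width: 0.058
```

{"name": "servo_tool", "arguments": {
  "plan": [
    [[0.07,0,0,0,0],[0.07,0,0,0,0],[0.07,0,0,0,0],[0.07,0,0,0,0]]
  ]
}}

```text
time: 16.35
eef_pos: [0.5626, 0.233, 0.0908]
tcp_rot: [-0.07, 0.998, 0.0, 0.0]
contact_force: [0.3, -0.1, -0.1]
width: 0.0698
```

Run:
```python
from h import *
s=get_state();print(s["contact_force"],s["width"],s["eef_pos"])
for n in("wrist","side"):
    p,d=snapshot(n);q=p[:,:,::-1]
    if n=="side": q=q[120:220,160:300];q=cv2.resize(q,None,fx=5,fy=5,interpolation=2)
    cv2.imwrite(f"pics/p2{n}.png",q)
```

```text
[ 0.34810722 -0.09241531 -0.09122643] 0.06979723489608947 [0.5625861  0.23302746 0.09081974]
```

View pics/p2side.png

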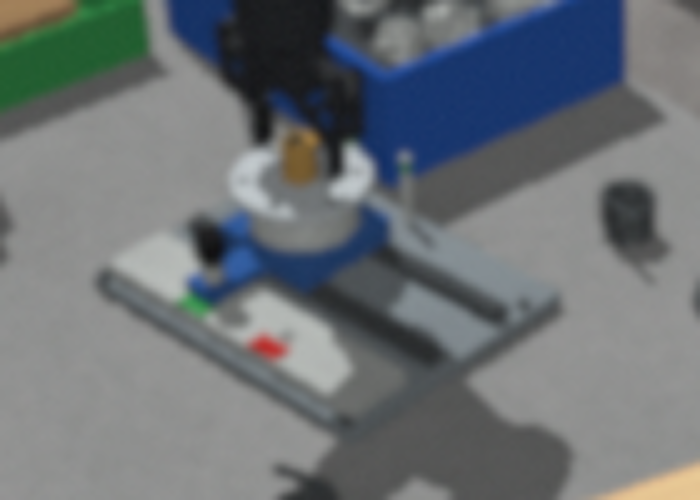

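View pics/p2wrist.png

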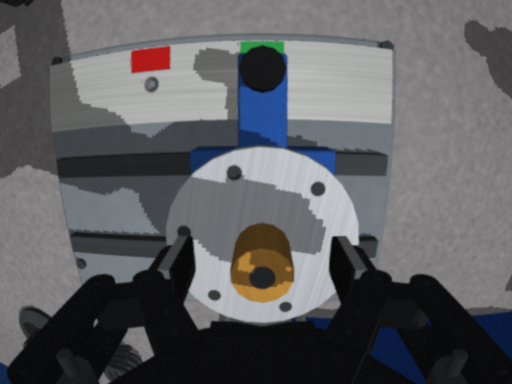

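The flange is released and sits between the open fingers, its hub at (262,265). I'll retreat straight up.

{"name": "servo_tool", "arguments": {
  "plan": [
    [[0.07,0,0,-0.01,0],[0.07,0,0,-0.02,0],[0.07,0,0,-0.03,0],[0.07,0,0,-0.04,0],[0.07,0,0,-0.04,0]]
  ]
}}

```text
time: 16.95
eef_pos: [0.5622, 0.2329, 0.2329]
tcp_rot: [-0.07, 0.998, 0.0, 0.0]
contact_force: [1.2, -0.0, -0.5]
width: 0.0696
```

{"name": "servo_tool", "arguments": {
  "plan": [
    [[0.07,0,0,0,0],[0.07,0,0,0,0],[0.07,0,0,0,0]]
  ]
}}

```text
time: 17.25
eef_pos: [0.5622, 0.2329, 0.2298]
tcp_rot: [-0.07, 0.998, -0.0, -0.001]
contact_force: [0.6, -0.5, -0.6]
width: 0.0699
```

Run:
```python
from h import *
for n in("side","wrist"):
    ci=camera_info(n);p,d=snapshot(n);q=p[:,:,::-1]
    if n=="side": q=q[120:220,160:300];q=cv2.resize(q,None,fx=5,fy=5,interpolation=2)
    cv2.imwrite(f"pics/p3{n}.png",q)
C=wcloud(d,ci);h=cv2.cvtColor(p,cv2.COLOR_RGB2HSV).astype(int)
X,Y,Z=C[...,0],C[...,1],C[...,2]
m=(np.hypot(X-.5634,Y-.234)<.065)&(h[...,1]<50)&(np.abs(Z-.086)<.012)
A=np.c_[X[m]-.5634,Y[m]-.2342,np.ones(m.sum())];c=np.linalg.lstsq(A,Z[m],rcond=None)[0];g=np.abs(A@c-Z[m])<.002;c=np.linalg.lstsq(A[g],Z[m][g],rcond=None)[0]
print("plane",c.round(4),"tilt deg",np.rad2deg(np.hypot(c[0],c[1])),cv2.minEnclosingCircle(C[m][g][:,:2].astype(np.float32)*1000))
k=(np.hypot(X-.467,Y-.2205)<.03)&(h[...,2]<45)&(Z>.05)&(Z<.11);print("knob",C[k].mean(0),np.median(Z[k]))
print(get_state()["time"])
```

```text
plane [0.001  0.0014 0.0863] tilt deg 0.09613613909898175 ((563.5199584960938, 234.24940490722656), 55.15078353881836)
knob [0.46954012 0.22065056 0.08236743] 0.08235548581610788
17.35
```

View pics/p3side.png

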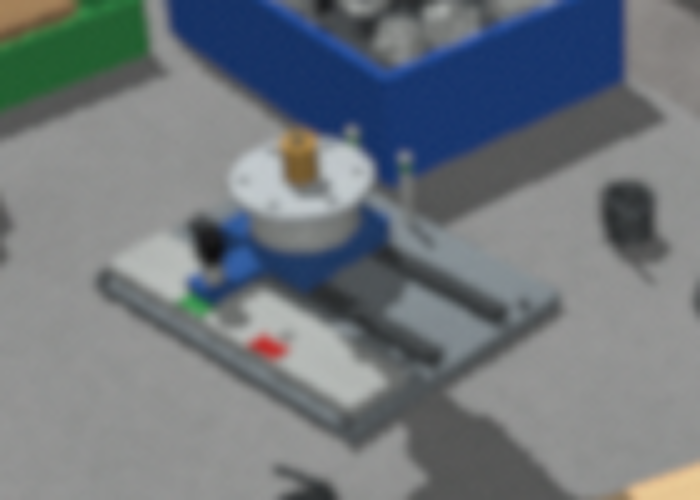

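View pics/p3wrist.png

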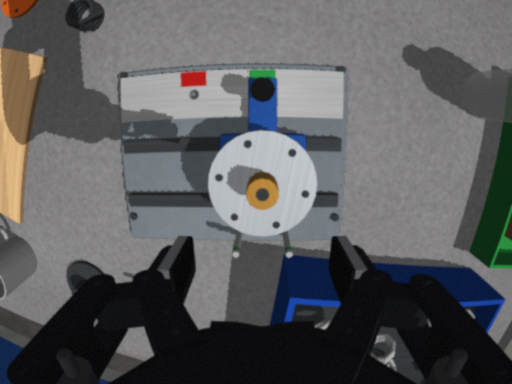

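The flange is balanced: tilt 0.1°, centred within about 0.2 mm of the dome. The knob is fully down. I'm handing the job in.

```bash
python3 -c "
from h import *
print(job_done())"
```

```text
the job is handed in; nothing more can be done
None
```

The job is done and handed in at about 17.4 s of the 61 s allowed. I pulled the plunger, slid the carriage 80 mm to the green hole and let the pin drop. Then I moved the aluminium flange from the board onto the dome, lowered it until it touched, and let go.

**Last checks, from the wrist camera:**
- **Flange:** it lies level, with about 0.1° of tilt. Its centre is about 0.2 mm from the dome axis I measured before placing it, and the disc top is at 86 mm, as expected.
- **Plunger:** the knob top is at 82.4 mm, the same height as at the start, so the pin is fully down.
- **Contact force:** it peaked at about 3 N in the readings while lowering the flange onto the dome.
- **Gripper:** it is open and about 0.14 m above where it let go of the flange, touching nothing.

**Disagreement:** before placing, two estimates of the dome position differed by about 2.5 mm in x. One came from a sphere fit to the dome, the other from the knob position plus 95 mm. I used the sphere fit, and the flange settled level.

**Not checked:** I did not re-measure the coils, spare flange, bottle, mug or wrench at the end. The arm stayed clear of them, and the pictures I looked at showed nothing moved.

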